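# Load crankpins for washing and hold the dip-tank lid open

## Robot

A 6-joint arm with a two-finger parallel gripper is mounted at the origin on the work surface. World frame = base frame: x ahead of the robot, y to its left, z up, the work surface at z = 0. Lengths are in m, angles in degrees, forces in N, time in s.
With the tool pointing down it reaches from about 0.375 to 0.975 m from the base axis. Payload 3.8 kg.
Tool frame: the origin (TCP) lies on the mounting face of the last link; the fingertips stand 166 mm ahead of it and the grasp point (between the pads) lies 147 mm ahead of it; z points along the fingers, y is the line along which they close (so a half turn about z gives the same grasp; the last joint's range is limited). The gripper opens to 88 mm and grips with 3 to 60 N. Pads are 18 mm wide; open, the fingers measure 123 mm over their backs; the gripper's body (75 mm by 187 mm) begins 45 mm behind the grasp point.
Start: joints at [71.396, 15.12, 91.902, -0, 72.978, -2.114], TCP at [0.192, 0.647, 0.405] pointing down, gripper open.
Joint ranges: [-150.88, 150.88], [-54.13, 125.18], [17.81, 147.31], [-75.09, 255.09], [0, 152.58], [-146.25, 146.25]. Speed limits (degrees/s): [147.25, 147.25, 180, 180, 180, 180].

## Interface

Orientations are given as [roll, pitch, yaw] about the fixed x, y, z axes, in that order (R = Rz(yaw) Ry(pitch) Rx(roll)).
In Python, from bench import arm gives the robot as it stands.
- The arm moves only by the shell command python3 -m creep 'ROWS'. ROWS is JSON, a list of rows, each a list of 7 numbers: the turn, a rotation vector about the world's x, y, z in rad, then the shift along the world's x, y, z in m, then the opening, from 0 (shut) to 1 (fully open). A call has 1 to 5 rows; each row is the pose to reach, as a shift and turn from the pose commanded when the call began; what a row does not reach only later rows make up. A row lasts 1/8 s, in which the tool goes at most 62.5 mm and 10.7 degrees, less where a joint would pass 70% of its speed; a pose out of reach is approached as far as the arm can. A call with a gripper value outside its range is refused whole. The fingers move at their own pace and stop on an object; the grip force is fixed at half the most. Time passes only in rows, so rows that repeat a pose let the fingers close. It gives the time, the measured TCP pose, the force, the opening and the grip force at its end, in the units of the state.
- arm.get_state(): the state, without advancing time (a new reading comes with each control period).
- arm.snapshot(name): name is "side" or "top"; returns a dict with "image" (480x640x3 uint8, red, green, blue), "z_map" (480x640 float32, m along the optical axis (not along the pixel's ray), 0 where there is no reading), "fx", "fy", "cx", "cy" (pixels), "dist_coeffs" ([k1, k2, p1, p2, k3] as OpenCV has them; the pictures are not rectified), "cam_to_world" (4x4, takes a point from camera to world coordinates). Camera axes: x right, y down, z forward; pixel columns grow to the right and rows downward; lengths in m; the calibration is good to about 2 mm. A picture is of the moment at which its call begins.
- arm.sign_off(): hands the job in; it is judged then, once.
Trained networks look in the newest picture that a camera, given by its name, has taken for a name from the list of things; names that differ only in an ending like _2 or _b are one class to them, and where a whole thing is asked for, a point or a joint stands for the part that bears it (a point fixed in the world has none). Each returns a list of dicts, best first, with "confidence" (0 to 1); they miss things now and then, are a little off and sometimes report something else, mostly with a low value. They report only what shows in the picture. A call takes as long as a camera call.
- arm.find_in(camera, target): "xyz" ([x, y, z] in m, in world coordinates, good to about 4 mm: the middle of the surface that is visible of it).
The state is a dict: "time_s": time; "joint_pos": joint angles; "dq": joint speeds; "tau": joint torques, N m; "eef_pos": TCP position; "orientation": TCP orientation; "force": force on the tool from outside, world axes, zero at the start; "torque": the same for the moment, N m; "finger_gap": finger opening in m; "grip_force": force on a finger pad.
Only numpy, scipy, OpenCV 4.12 (cv2) and the standard library are available. Lean on these libraries where they do the work, as an engineer would, in place of code of your own. Each camera call takes 0.05 s, during which the arm holds its last target. There are 200 camera calls.

## Task

Stand the three loose steel crankpins in the three pockets of the white carrier, one to a pocket and fully down, lowering each one in rather than letting it drop or topple. Then raise the dip tank's self-closing lid to 60 degrees from closed (within 5) and finish while still holding it there in the gripper, since it drops shut if let go, so that I can set the carrier in. Leave the V-block, connecting rod and dial gauge stand where they are.

Things in the scene. Friction and masses are not known exactly. Their poses are not given: they have to be found in the camera images.
- pin_a: a ground steel crankpin, a plain upright cylinder, diameter 28, length 70, ends chamfered 2, about 300 g, with a small dark oil hole in each end; at the start it stands on the bench in front of the carrier (on the robot's side). Origin: centre of its underside, z up along the pin
- pin_b: a ground steel crankpin, a plain upright cylinder, diameter 28, length 70, ends chamfered 2, about 300 g, with a small dark oil hole in each end; at the start it stands on the bench in front of the carrier (on the robot's side). Origin: centre of its underside, z up along the pin
- pin_c: a ground steel crankpin, a plain upright cylinder, diameter 28, length 70, ends chamfered 2, about 300 g, with a small dark oil hole in each end; at the start it stands on the bench in front of the carrier (on the robot's side). Origin: centre of its underside, z up along the pin
- carrier: loose white plastic pin carrier, 1.4 kg, a block 62 (x) x 190 (y) x 40 (z) with three round blind pockets in a row along its y, 55 apart, and a thin steel bail at each end (y = -88 and +88, along x from -22 to +22, top 72 above the bench). It stands on the bench beside the tank, to the left or to the right. Origin: centre of its underside, z up, -x side towards the robot
- carrier_hole0 (a point): centre of the mouth of the pocket at y = -55 of the carrier, level with the block's top (40 above the bench); pocket diameter 32 with a 2 mm chamfer, 30 deep, so a pin fully down stands 40 proud of the block. Axes as the carrier's
- carrier_hole1 (a point): the same for the middle pocket
- carrier_hole2 (a point): the same for the pocket at y = +55
- tank: fixed bench dip tank of grey sheet steel, empty, 220 (x) x 230 (y) x 120 (z), walls 4 thick. Origin: centre of its underside, z up, front (-x) towards the robot, the lid's hinge along its far (+x) top edge. The lid is an aluminium sheet 228 (x) x 240 (y) x 4, about 0.5 kg, closed 2 above the tank's top edge
- lid (a joint): opening angle of the tank's lid in rad: 0 closed and level, growing as the front edge rises about the hinge (turning about the tank's +y axis); 60 degrees is 1.047; a stop ends it at 1.396 (80 degrees). Nothing latches it: it falls shut by its own weight from every angle; about 2.5 N at the handle lifts it
- lid_handle (a point): middle of the lid's handle, a round steel bar of diameter 10 along y, 110 long between two 9 thick posts, its axis 40 above the lid's top face and 28 behind the lid's front edge; with the lid closed it is 166 above the bench. It moves and turns with the lid. A bar pinched from above can turn between the fingers. Axes as the tank's when the lid is closed
- lid_hinge (a point): point on the hinge line at the middle of the tank's far top edge, 122 above the bench; the handle bar is 200 in front of it and 44 above it with the lid closed. It turns with the lid
- vblock: bystander: dark steel V-block, 70 x 46 x 44, standing between tank and carrier on the near side. Origin: centre of its underside
- conrod: bystander: steel connecting rod lying flat between tank and carrier, about 147 x 54 x 18. Origin: middle of its underside
- gauge: bystander: dial gauge on a magnet-base stand, 50 x 45 base, 155 tall, dial on a short arm, beyond the others. Origin: centre of the base's underside

How it is judged:
By the outcome, as a careful person would: the job done as asked, in the order asked, and still so for the second after the job is handed in, while the arm keeps its last pose, push and grip.
It also fails if it takes over 72 s, if anything falls off the work surface, if the arm or the gripper's body presses on something with over 40 N, if the wrist force passes 120 N, or if a joint passes its speed limit or range.

## Working session

There is one attempt and no reset: what is moved stays moved. The work goes in short steps, Python scripts to look and compute and a shell command to move; the robot and the scene stay as the last step left them, time stands still between calls to the robot, and variables do not carry over. Pictures are saved under pics/ and viewed, at most 10 in all, crops included, and the job is handed in when it is done.

```bash
ls; mkdir -p pics; python3 - <<'E'
from bench import arm
import cv2, numpy as np
s=arm.get_state(); print(s)
for c in ("side","top"):
    d=arm.snapshot(c); cv2.imwrite(f"pics/{c}0.png",d["image"][:,:,::-1])
    print(c,d["fx"],d["fy"],d["cx"],d["cy"],d["dist_coeffs"]); print(np.round(d["cam_to_world"],3).tolist())
    for t in ("pin_a","carrier","carrier_hole0","carrier_hole1","tank","lid_handle","vblock","conrod","gauge"):
        print(t,[(np.round(r["xyz"],3).tolist(),round(r["confidence"],2)) for r in arm.find_in(c,t)])
E
```

```text
pics
{'time_s': 0.0, 'joint_pos': array([ 7.13979396e+01,  1.51691398e+01,  9.19793465e+01, -1.03471346e-04,
        7.29778853e+01, -2.11272060e+00]), 'dq': array([ 0.03703952, -0.02639791, -0.00873141, -0.01617063, -0.04632924,
       -0.09813704]), 'tau': array([ 1.12259058e-03, -5.02110314e+01, -3.56875670e+01,  7.26660364e-02,
        2.92478758e-02, -1.79312060e-04]), 'eef_pos': array([0.19146855, 0.6469267 , 0.4034058 ]), 'orientation': array([-1.79873711e+02, -4.55995611e-03,  1.63510686e+02]), 'force': array([-0.11968692,  0.85476624,  0.07017688]), 'torque': array([-0.01054188, -0.00472847,  0.05541882]), 'grip_force': 0.0, 'finger_gap': 0.08796862872798263}
side 489.5063647399301 489.5063647399301 317.6843329358966 240.42051458593505 [-0.02323037  0.          0.          0.          0.        ]
[[-0.982, -0.129, 0.139, 0.5], [-0.19, 0.656, -0.73, 0.658], [0.003, -0.744, -0.669, 0.717], [0.0, 0.0, 0.0, 1.0]]
pin_a [([0.528, 0.17, 0.054], 0.75), ([0.562, 0.328, 0.059], 0.64), ([0.516, 0.25, 0.053], 0.59)]
carrier [([0.648, 0.242, 0.041], 0.98)]
carrier_hole0 [([0.649, 0.248,
[... 519 characters left out ...]
014 [0.02770802 0.         0.         0.         0.        ]
[[0.013, -0.987, 0.162, 0.409], [-1.0, -0.01, 0.017, -0.016], [-0.015, -0.162, -0.987, 1.365], [0.0, 0.0, 0.0, 1.0]]
pin_a [([0.523, 0.156, 0.069], 0.74), ([0.52, 0.241, 0.067], 0.56), ([0.554, 0.313, 0.07], 0.48), ([0.649, 0.227, 0.044], 0.45)]
carrier [([0.642, 0.224, 0.041], 0.95)]
carrier_hole0 [([0.649, 0.227, 0.045], 0.97)]
carrier_hole1 [([0.649, 0.227, 0.045], 0.97)]
tank [([0.636, -0.218, 0.13], 0.98)]
lid_handle [([0.642, -0.216, 0.128], 0.89)]
vblock [([0.422, -0.012, 0.026], 0.98)]
conrod [([0.612, -0.002, 0.017], 0.56), ([0.783, -0.04, 0.048], 0.49)]
gauge [([0.782, -0.037, 0.047], 0.61), ([0.555, 0.314, 0.069], 0.41)]
```

View pics/top0.png

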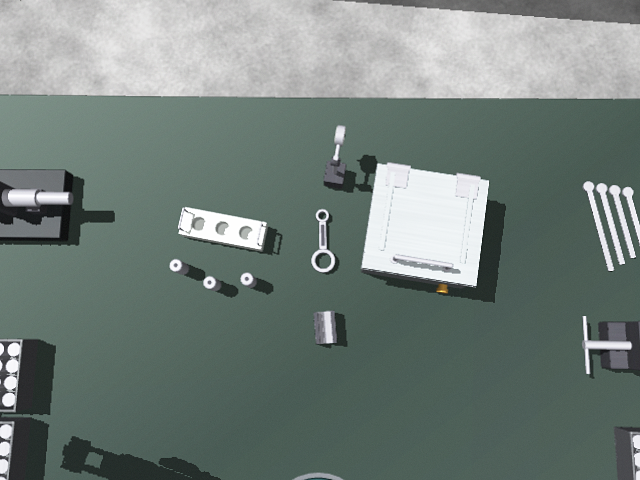

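View pics/side0.png

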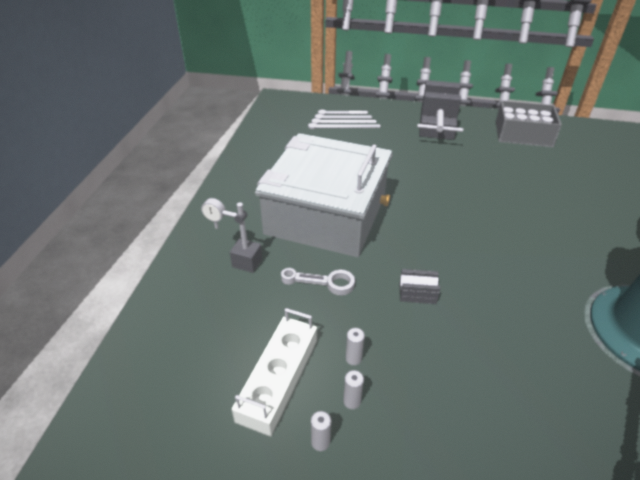

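The top view shows the pins at (177,265), (211,283) and (248,279), the pockets at (198,224), (222,229) and (246,233), and the handle from (393,259) to (452,266). The side view shows the same layout with the pins at (355,345), (353,388) and (320,430) and the lid handle at (368,166).

```bash
cat > m.py <<'E'
from bench import arm
import cv2, numpy as np
class V:
    def __init__(s,cam):
        d=arm.snapshot(cam); s.im=d["image"]; s.T=np.array(d["cam_to_world"]); s.D=np.array(d["dist_coeffs"])
        s.K=np.array([[d["fx"],0,d["cx"]],[0,d["fy"],d["cy"]],[0,0,1]]); z=d["z_map"]
        h,w=z.shape; u,v=np.meshgrid(np.arange(w),np.arange(h))
        n=cv2.undistortPoints(np.stack([u,v],-1).reshape(-1,1,2).astype(np.float64),s.K,s.D).reshape(h,w,2)
        s.n=n; P=np.concatenate([n*z[...,None],z[...,None]],-1)
        s.W=P@s.T[:3,:3].T+s.T[:3,3]; s.W[z==0]=np.nan
    def ray(s,px):
        n=cv2.undistortPoints(np.array(px,float).reshape(1,1,2),s.K,s.D)[0,0]
        return s.T[:3,3], s.T[:3,:3]@np.array([n[0],n[1],1.])
    def at(s,px,z):
        o,r=s.ray(px); return o+r*(z-o[2])/r[2]
    def proj(s,p):
        R=s.T[:3,:3].T; return cv2.projectPoints(np.array(p,float).reshape(-1,1,3),cv2.Rodrigues(R)[0],-R@s.T[:3,3],s.K,s.D)[0].reshape(-1,2)
    def near(s,xy,r,z0,z1):
        return (np.hypot(s.W[...,0]-xy[0],s.W[...,1]-xy[1])<r)&(s.W[...,2]>z0)&(s.W[...,2]<z1)
def tri(a,pa,b,pb):
    (o,r),(q,t)=a.ray(pa),b.ray(pb); k=np.linalg.lstsq(np.stack([r,-t],1),q-o,rcond=None)[0]
    A,B=o+k[0]*r,q+k[1]*t; return (A+B)/2,np.linalg.norm(A-B)
E
cat > a.py <<'E'
from m import *
t,s=V("top"),V("side")
for v,n in((t,'t'),(s,'s')):
    print(n,"bench z",np.nanmedian(v.W[...,2][v.near((.45,.25),.05,-.03,.03)]))
def cent(m): ys,xs=np.nonzero(m); return np.array([xs.mean(),ys.mean()]),len(xs)
for c in((.523,.156),(.518,.242),(.556,.316)):
    r=[]
    for v in(t,s):
        m=v.near(c,.035,.063,.08); p,n=cent(m); 
        # convex face centre by ellipse fit
        k=max(cv2.findContours(m.astype(np.uint8),0,1)[0],key=len); r.append(np.array(cv2.minEnclosingCircle(k)[0]) if 0 else p)
        print(n,p.round(1),v.at(p,.07).round(4),np.nanmedian(v.W[m],0).round(4),end=' ')
    P,e=tri(t,r[0],s,r[1]); print("TRI",P.round(4),"gap",e.round(4))
for v in(t,s):
    m=v.near((.649,.235),.115,.034,.046); q=v.W[m]; 
    r=cv2.minAreaRect(q[:,:2].astype(np.float32)); print("carrier",r,np.median(q[:,2]))
for v in(t,s):
    m=v.near((.643,-.216),.2,.155,.18); q=v.W[m]; print("handle",len(q),np.median(q,0),q.min(0),q.max(0), cv2.fitLine(q[:,:2].astype(np.float32),2,0,.01,.01).ravel())
    m=v.near((.643,-.216),.2,.12,.134); q=v.W[m]; print("lid",cv2.minAreaRect(q[:,:2].astype(np.float32)),np.median(q[:,2]))
# crops
def crop(v,x,y,w,h,f): return cv2.resize(v.im[y:y+h,x:x+w],None,fx=f,fy=f,interpolation=cv2.INTER_CUBIC)[:,:,::-1]
A=crop(t,160,195,120,100,5); B=crop(s,225,300,150,160,2)
cv2.imwrite("pics/c1.png",A); cv2.imwrite("pics/c2.png",crop(s,225,300,150,160,3.7))
E
python3 a.py
```

```text
t bench z -0.00024051957919857259
s bench z 0.0007102317391994295
126 [246.2 278.8] [0.5301 0.1605 0.07  ] [0.5299 0.1608 0.069 ] 214 [355.  335.6] [0.5309 0.1667 0.07  ] [0.5311 0.1669 0.0697] TRI [0.531  0.1614 0.0631] gap 0.0004
126 [209.  282.4] [0.5215 0.2415 0.07  ] [0.522  0.2417 0.0692] 261 [353.7 379.3] [0.522  0.2475 0.07  ] [0.522  0.2477 0.0697] TRI [0.5222 0.243  0.0628] gap 0.0002
121 [175.4 265.2] [0.5586 0.3169 0.07  ] [0.5591 0.3171 0.0693] 325 [320.3 420.7] [0.559  0.3223 0.07  ] [0.5589 0.3226 0.0704] TRI [0.5595 0.3187 0.0631] gap 0.0003
carrier ((0.6139889359474182, 0.22988829016685486), (0.1908246874809265, 0.13214194774627686), 79.96080780029297) 0.03961678692701376
carrier ((0.6074157357215881, 0.2340344786643982), (0.19183890521526337, 0.14768868684768677), 79.65058135986328) 0.040127389319847606
handle 292 [ 0.56091292 -0.21085845  0.16953982] [ 0.5484395  -0.27056228  0.1555032 ] [ 0.57332787 -0.152628    0.17653934] [ 0.14985143  0.98870856  0.5610431  -0.2108112 ]
lid ((0.6485956311225891, -0.2237464040517807), (0.24194815754890442, 0.23681791126728058), 81.1856689453125) 0.1260497032899799
handle 186 [ 0.56312852 -0.19284493  0.16991827] [ 0.54960773 -0.26259252  0.15604112] [ 0.57533936 -0.14421346  0.17325247] [ 0.15443704  0.98800266  0.56269133 -0.196582  ]
lid ((0.6498543620109558, -0.22053973376750946), (0.24737513065338135, 0.235915869474411), 81.16737365722656) 0.1264822708949387
```

View pics/c1.png

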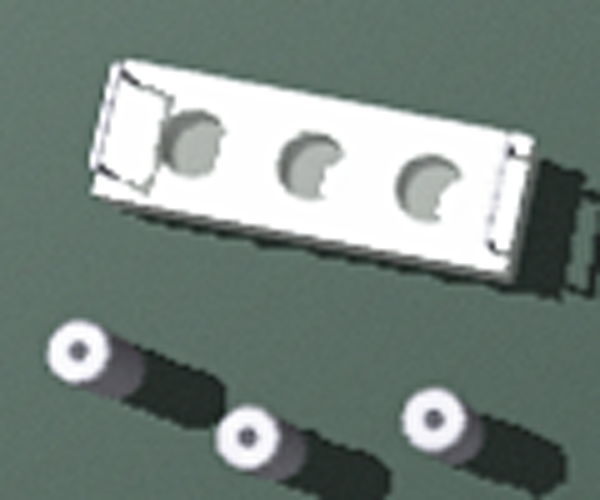

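View pics/c2.png

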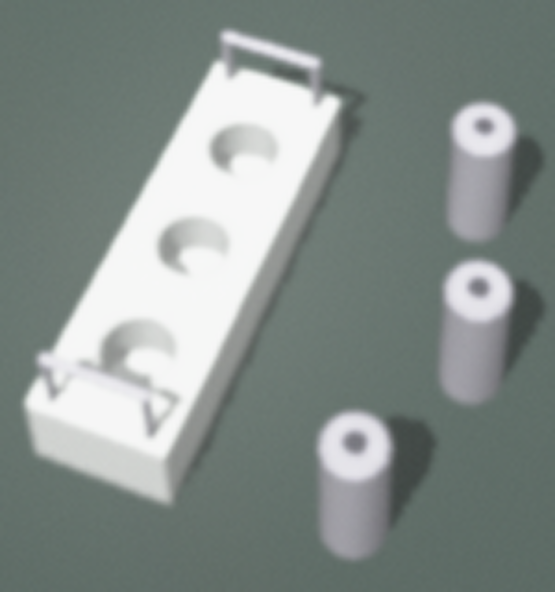

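The top crop shows the oil holes at about (79,351), (248,437) and (433,419), and the pocket rims centred near (195,145), (312,166) and (430,187). The side crop shows the oil holes at (484,126), (479,287) and (355,442), and the pocket rims near (243,152), (193,246) and (138,355).

```bash
cat > b.py <<'E'
from m import *
t,s=V("top"),V("side")
def oil(v,px):
    g=255-v.im.mean(2); x,y=np.round(px).astype(int); k=4; G=g[y-k:y+k+1,x-k:x+k+1]
    Y,X=np.mgrid[-k:k+1,-k:k+1]; r=np.hypot(X+x-px[0],Y+y-px[1])<3.2
    w=np.clip(G-np.median(G[r])-0,0,None)*r; return np.array([x+(w*X).sum()/w.sum(),y+(w*Y).sum()/w.sum()])
pins=[]
for a,b in(((246.3,278.4),(355.4,333.7)),((209.2,282),(354.1,377.2)),((175.4,264.8),(320.6,419.1))):
    a,b=oil(t,a),oil(s,b); P,e=tri(t,a,s,b); pins.append(P[:2])
    print("pin",a.round(1),b.round(1),"top@.07",t.at(a,.07)[:2].round(4),"side@.07",s.at(b,.07)[:2].round(4),"TRI",P.round(4),e.round(4))
cp=[((195,145),(243,152)),((312,166),(193,246)),((430,187),(138,355))]
for a,b in cp:
    a=(np.array(a)+.5)/5-.5+[160,195]; b=(np.array(b)+.5)/3.7-.5+[225,300]; P,e=tri(t,a,s,b)
    print("hole",a.round(1),b.round(1),t.at(a,.04)[:2].round(4),s.at(b,.04)[:2].round(4),P.round(4),e.round(4))
for v in(t,s):
    m=v.near((.649,.235),.115,.037,.046)
    for p in pins: m&=np.hypot(v.W[...,0]-p[0],v.W[...,1]-p[1])>.04
    q=v.W[m][:,:2].astype(np.float32); print("carrier",cv2.minAreaRect(q))
    m=v.near((.563,-.21),.09,.164,.18); q=v.W[m]; l=cv2.fitLine(q[:,:2].astype(np.float32),2,0,.01,.01).ravel()
    pr=(q[:,:2]-l[2:])@l[:2]; print("bar",l, "ends",l[2:]+l[:2]*pr.min(),l[2:]+l[:2]*pr.max(),"mid",l[2:]+l[:2]*(pr.min()+pr.max())/2, "z",np.percentile(q[:,2],[5,50,95]))
    mm=v.near((.563,-.21),.09,.168,.18); ys,xs=np.nonzero(mm); r=cv2.minAreaRect(np.stack([xs,ys],1).astype(np.float32)); print("px",r); v.h=r[0]
P,e=tri(t,t.h,s,s.h); print("handle tri",P,e)
E
python3 b.py
```

```text
pin [246.3 278.4] [355.5 333.6] top@.07 [0.5311 0.1602] side@.07 [0.5308 0.1625] TRI [0.5311 0.1605 0.0675] 0.0005
pin [209.1 282. ] [354.  377.2] top@.07 [0.5224 0.2414] side@.07 [0.522  0.2438] TRI [0.5224 0.242  0.0672] 0.0006
pin [175.3 264.7] [320.5 419.1] top@.07 [0.5596 0.3173] side@.07 [0.5591 0.32  ] TRI [0.5597 0.3182 0.0666] 0.0006
hole [198.6 223.6] [290.3 340.7] [0.6576 0.2768] [0.6381 0.1753] [0.6264 0.252  0.1494] 0.0209
hole [222.  227.8] [276.8 366.1] [0.6484 0.2232] [0.6479 0.2281] [0.6494 0.2243 0.034 ] 0.0002
hole [245.6 232. ] [261.9 395.6] [0.6393 0.1693] [0.6571 0.2836] [ 0.6813  0.1936 -0.1234] 0.027
carrier ((0.6478636264801025, 0.22364449501037598), (0.19018304347991943, 0.06263227760791779), 79.59620666503906)
bar [ 0.15005603  0.9886775   0.56117415 -0.21087894] ends [ 0.55223191 -0.26979688] [ 0.56997845 -0.1528699 ] mid [ 0.56110518 -0.21133339] z [0.16568881 0.1698221  0.17401594]
px ((423.95001220703125, 260.8203430175781), (59.00284194946289, 4.662181854248047), 8.880660057067871)
carrier ((0.6487329602241516, 0.22631865739822388), (0.1918385773897171, 0.06357255578041077), 79.37581634521484)
bar [ 0.15119246  0.98850435  0.56218    -0.20010594] ends [ 0.55221172 -0.26527897] [ 0.57029407 -0.14705561] mid [ 0.56125289 -0.20616729] z [0.16683218 0.17016131 0.17240644]
px ((366.70001220703125, 159.60000610351562), (4.472135543823242, 33.541019439697266), 26.56505012512207)
handle tri [ 0.56238089 -0.21226304  0.16382661] 0.0007827619237436549
```

```bash
python3 -m creep '[[0,0,-0.163,0.041,-0.0365,0,1],[0,0,-0.326,0.082,-0.073,0,0.8],[0,0,-0.489,0.123,-0.1095,0,0.65],[0,0,-0.652,0.164,-0.146,0,0.65],[0,0,-0.815,0.205,-0.1825,0,0.65]]' && python3 -m creep '[[0,0,-0.163,0.041,-0.0365,0,0.65],[0,0,-0.326,0.082,-0.073,0,0.65],[0,0,-0.489,0.123,-0.1095,-0.03,0.65],[0,0,-0.648,0.163,-0.146,-0.06,0.65],[0,0,-0.648,0.163,-0.146,-0.06,0.65]]'
```

```text
time_s: 1.82
eef_pos: [0.3977, 0.4634, 0.4049]
orientation: [180.0, -0.0, 116.5]
force: [1.1, 0.2, -0.4]
finger_gap: 0.0571
grip_force: 0.0
time_s: 2.45
eef_pos: [0.5609, 0.3154, 0.3412]
orientation: [-179.8, 0.2, 79.4]
force: [-0.9, 0.6, 0.4]
finger_gap: 0.0574
grip_force: 0.0
```

```bash
python3 -m creep '[[0,0,0,0,0,-0.035,0.65],[0,0,0,0,0,-0.07,0.65],[0,0,0,0,0,-0.085,0.65],[0,0,0,0,0,-0.085,0.65]]'; python3 - <<'E'
from m import *
for c in("top","side"):
    v=V(c); im=v.im[190:300,140:300] if c=="top" else v.im[290:470,200:400]
    cv2.imwrite(f"pics/d_{c}.png",cv2.resize(im,None,fx=4,fy=4 if c=="top" else 3,interpolation=2)[:,:,::-1]) if c=="side" else None
print({k:np.round(x,4) for k,x in arm.get_state().items() if k in("eef_pos","orientation","force")})
E
```

```text
time_s: 2.95
eef_pos: [0.5588, 0.3192, 0.2591]
orientation: [-179.9, 0.1, 79.8]
force: [0.4, 0.4, -0.2]
finger_gap: 0.0573
grip_force: 0.0
{'eef_pos': array([0.5599, 0.3195, 0.2613]), 'orientation': array([ 1.799024e+02, -8.360000e-02,  7.973980e+01]), 'force': array([ 0.459 , -0.3126,  0.2839])}
```

View pics/d_side.png

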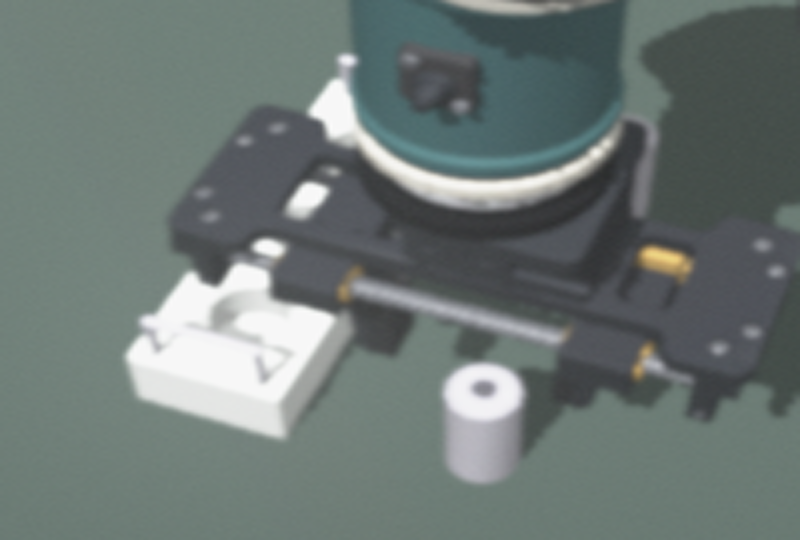

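The side view (crop) shows the fingers at about (385,330) and (580,380) straddling pin c, whose top is at (485,388), with nothing in the way of the descent.

```bash
python3 -m creep '[[0,0,0,0,0,-0.03,0.65],[0,0,0,0,0,-0.058,0.65],[0,0,0,0,0,-0.058,0.65],[0,0,0,0,0,-0.058,0.2],[0,0,0,0,0,-0.058,0.2]]' && python3 -m creep '[[0,0,0,0,0,0,0],[0,0,0,0,0,0,0],[0,0,0,0,0,0,0]]'
```

```text
time_s: 3.68
eef_pos: [0.5606, 0.3193, 0.204]
orientation: [179.8, -0.1, 79.7]
force: [0.4, 0.9, -0.3]
finger_gap: 0.0397
grip_force: 0.0
time_s: 4.05
eef_pos: [0.5599, 0.3191, 0.203]
orientation: [180.0, -0.1, 79.7]
force: [-2.1, 0.5, 6.5]
finger_gap: 0.0276
grip_force: 29.8
```

```bash
python3 -m creep '[[0,0,0,0,0,0.02,0],[0,0,0,0,0,0.06,0],[0,0,0,0,0,0.1,0],[0,0,0,0.05,-0.02,0.1,0],[0,0,0,0.0985,-0.04,0.1,0]]' && python3 -m creep '[[0,0,0,0,0,-0.03,0],[0,0,0,0,0,-0.05,0],[0,0,0,0,0,-0.05,0]]'; cat > look.py <<'E'
from m import *
import sys
t,s=V("top"),V("side"); n=sys.argv[1]
c=np.array([.6482,.225]); u=np.array([.179,.984]); st=arm.get_state(); p=np.array(st["eef_pos"])
hp={v:v.proj([[*(c+k*.055*u),.04] for k in(-1,0,1)]) for v in(t,s)}
print("eef",p.round(4),st["orientation"].round(2),"force",st["force"].round(1),st["torque"].round(2),"gap",st["finger_gap"])
x,y=s.proj([[p[0],p[1],p[2]-.17]])[0].astype(int)
im=s.im.copy(); im=im[max(0,y-75):y+75,max(0,x-100):x+100]
cv2.imwrite(f"pics/{n}.png",cv2.resize(im,None,fx=4,fy=4,interpolation=2)[:,:,::-1]); print("crop origin",max(0,x-100),max(0,y-75))
E
python3 look.py e1
```

```text
time_s: 4.68
eef_pos: [0.659, 0.2787, 0.3039]
orientation: [179.9, -0.1, 79.8]
force: [-0.0, 0.5, -4.0]
finger_gap: 0.0273
grip_force: 29.8
time_s: 5.05
eef_pos: [0.6562, 0.2783, 0.2484]
orientation: [-179.7, 0.2, 79.7]
force: [0.0, -0.2, -2.8]
finger_gap: 0.027
grip_force: 29.8
eef [0.6575 0.2791 0.2516] [-1.7996e+02  3.0000e-02  7.9730e+01] force [ 0.4  0.5 -2.7] [-0.07  0.06 -0.02] gap 0.027160747380620704
crop origin 160 302
```

View pics/e1.png

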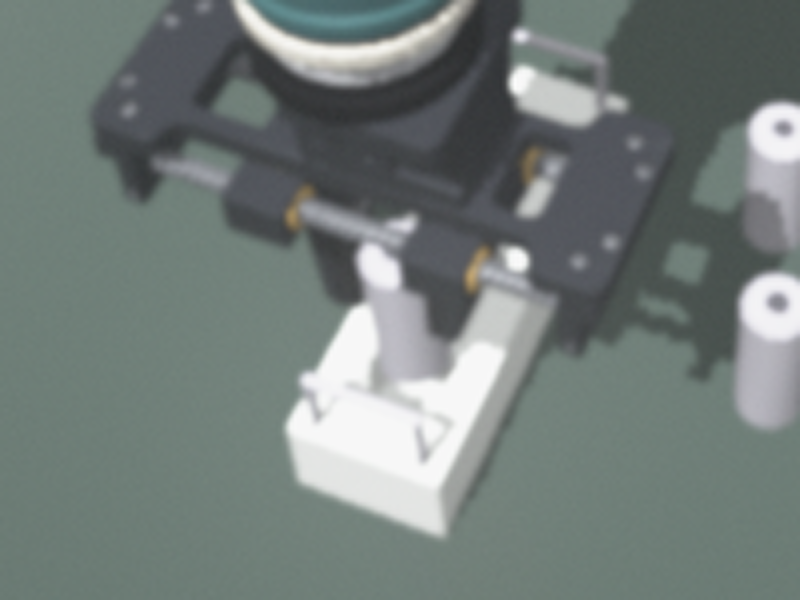

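The crop shows the held pin, top at about (380,262) and lower end at (418,372), over the end pocket. It looks tilted compared with the standing pins, so I'll quantify that.

```bash
python3 - <<'E'
from m import *
s,t=V("side"),V("top")
p=np.array(arm.get_state()["eef_pos"])
y=np.array([.984,-.178,0]);x=np.array([.178,.984,0])
g=p-[0,0,.147]
for a in(-30,-20,-10,0,10,20):
    d=np.cos(np.radians(a))*np.array([0,0,1])+np.sin(np.radians(a))*x
    q=s.proj([g+.015*d,g-.055*d]); print("tilt x",a,((q-[160,302])*4).round(0).tolist())
for a in(-10,10):
    d=np.cos(np.radians(a))*np.array([0,0,1])+np.sin(np.radians(a))*y
    q=s.proj([g+.015*d,g-.055*d]); print("tilt y",a,((q-[160,302])*4).round(0).tolist())
# pin surface from depth: fit cylinder axis
w=s.W; m=s.near(g[:2],.04,.052,.135)
pts=w[m]; 
loc=(pts-g)@np.stack([y,x,[0,0,1]],1)
k=(abs(loc[:,0])<.016)&(abs(loc[:,1])<.035); L=loc[k]
for z0 in np.arange(-.05,.03,.01):
    b=L[(L[:,2]>=z0)&(L[:,2]<z0+.01)]
    if len(b): print(round(z0,3),len(b),"closing",np.percentile(b[:,0],[5,50,95]).round(4),"along",np.percentile(b[:,1],[5,50,95]).round(4))
E
```

```text
tilt x -30 [[401.0, 230.0], [372.0, 400.0]]
tilt x -20 [[398.0, 233.0], [383.0, 386.0]]
tilt x -10 [[394.0, 238.0], [395.0, 368.0]]
tilt x 0 [[391.0, 243.0], [406.0, 349.0]]
tilt x 10 [[388.0, 249.0], [417.0, 327.0]]
tilt x 20 [[385.0, 256.0], [427.0, 304.0]]
tilt y -10 [[398.0, 246.0], [383.0, 339.0]]
tilt y 10 [[385.0, 241.0], [428.0, 356.0]]
-0.05 68 closing [-0.0153 -0.0095  0.0051] along [0.0019 0.0118 0.0149]
-0.04 99 closing [-0.0142 -0.005   0.0098] along [0.0062 0.0142 0.0347]
-0.03 50 closing [-0.0124 -0.0055  0.0067] along [0.0076 0.013  0.0148]
-0.02 73 closing [-0.0143 -0.0019  0.0147] along [0.0074 0.0116 0.0149]
-0.01 74 closing [-0.0145 -0.0051  0.0141] along [0.0078 0.0118 0.015 ]
0.0 66 closing [-0.0096  0.001   0.015 ] along [0.0064 0.0129 0.0145]
0.01 108 closing [-0.0045  0.0043  0.0146] along [-0.0097  0.0077  0.0132]
0.02 16 closing [0.0129 0.014  0.0156] along [-0.0071 -0.0038  0.0095]
```

Depth says the held pin is upright and centred to within about 1 mm; the apparent tilt is perspective. Lowering it now.

```bash
python3 -m creep '[[0,0,0,0.0,0.0005,-0.008,0],[0,0,0,0.0,0.0005,-0.014,0],[0,0,0,0.0,0.0005,-0.02,0],[0,0,0,0.0,0.0005,-0.026,0]]'
```

```text
time_s: 5.75
eef_pos: [0.658, 0.2792, 0.225]
orientation: [-180.0, 0.0, 79.7]
force: [0.8, 0.4, -1.6]
finger_gap: 0.0273
grip_force: 29.8
```

```bash
python3 -m creep '[[0,0,0,0,0,-0.006,0],[0,0,0,0,0,-0.01,0],[0,0,0,0,0,-0.0125,0],[0,0,0,0,0,-0.0145,0],[0,0,0,0,0,-0.0145,0]]'
```

```text
time_s: 6.38
eef_pos: [0.6582, 0.2795, 0.213]
orientation: [180.0, -0.0, 79.7]
force: [-3.1, -0.9, 5.3]
finger_gap: 0.0272
grip_force: 29.9
```

```bash
python3 -m creep '[[0,0,0,0,0,0,0.15],[0,0,0,0,0,0,0.35],[0,0,0,0,0,0,0.6],[0,0,0,0,0,0.03,0.6],[0,0,0,0,0,0.07,0.6]]' && python3 -m creep '[[0,0,0,-0.045,-0.012,0.01,0.6],[0,0,0,-0.09,-0.024,0.01,0.6],[0,0,0,-0.1357,-0.0363,0,0.6],[0,0,0,-0.1357,-0.0363,-0.02,0.6],[0,0,0,-0.1357,-0.0363,-0.025,0.6]]'; python3 - <<'E'
from m import *
for c in("side","top"):
    v=V(c); 
    for n,p in(("placed pin",(.658,.279)),("pin b",(.5222,.2425))):
        m=v.near(p,.022,.06,.095); q=v.W[m]
        if len(q): print(c,n,len(q),np.median(q,0).round(4),"z",np.percentile(q[:,2],[50,80,95]).round(4),"centre",((q[q[:,2]>np.percentile(q[:,2],60)-.003].max(0)+q[q[:,2]>np.percentile(q[:,2],60)-.003].min(0))/2).round(4))
    if c=="side": cv2.imwrite("pics/f1.png",cv2.resize(v.im[290:450,200:400],None,fx=3.7,fy=3.7,interpolation=2)[:,:,::-1])
E
```

```text
time_s: 7.0
eef_pos: [0.6577, 0.2789, 0.28]
orientation: [-179.9, 0.1, 79.7]
force: [0.1, -0.4, 0.4]
finger_gap: 0.0524
grip_force: 0.0
time_s: 7.62
eef_pos: [0.5224, 0.2429, 0.255]
orientation: [-180.0, 0.0, 79.7]
force: [-0.1, -0.1, 0.5]
finger_gap: 0.0528
grip_force: 0.0
side placed pin 355 [0.6553 0.286  0.0792] z [0.0792 0.0805 0.0814] centre [0.6566 0.2814 0.0801]
side pin b 284 [0.522  0.2486 0.0695] z [0.0695 0.071  0.0716] centre [0.5224 0.2456 0.0702]
top placed pin 141 [0.6554 0.2757 0.0787] z [0.0787 0.0811 0.0828] centre [0.656  0.2774 0.082 ]
top pin b 29 [0.5198 0.2317 0.0687] z [0.0687 0.0713 0.0738] centre [0.5203 0.2317 0.071 ]
```

View pics/f1.png

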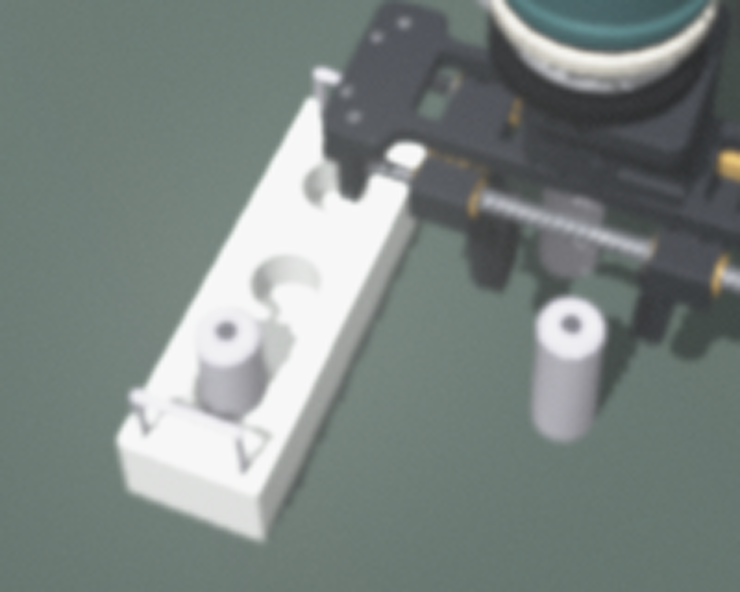

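The crop shows pin c standing fully down in the end pocket (top (225,330), measured at z ≈ 0.080), with the fingers straddling pin b (569,325).

```bash
python3 -m creep '[[0,0,0,0,0,-0.03,0.6],[0,0,0,0,0,-0.0545,0.6],[0,0,0,0,0,-0.0545,0.5],[0,0,0,0,0,-0.0545,0],[0,0,0,0,0,-0.0545,0]]' && python3 -m creep '[[0,0,0,0,0,0,0],[0,0,0,0,0,0,0],[0,0,0,0,0,0,0]]'
```

```text
time_s: 8.35
eef_pos: [0.5233, 0.2434, 0.2032]
orientation: [179.9, -0.1, 79.7]
force: [0.2, 0.1, 0.1]
finger_gap: 0.0272
grip_force: 29.7
time_s: 8.72
eef_pos: [0.5232, 0.2433, 0.2031]
orientation: [179.9, -0.1, 79.7]
force: [-0.6, -0.6, 5.4]
finger_gap: 0.0273
grip_force: 29.6
```

```bash
python3 -m creep '[[0,0,0,0,0,0.02,0],[0,0,0,0,0,0.06,0],[0,0,0,0,0,0.1,0],[0,0,0,0.042,-0.006,0.1,0],[0,0,0,0.084,-0.012,0.1,0]]' && python3 -m creep '[[0,0,0,0.042,-0.006,0,0],[0,0,0,0.042,-0.006,-0.025,0],[0,0,0,0.042,-0.006,-0.05,0],[0,0,0,0.042,-0.006,-0.05,0]]'; cat > chk.py <<'E'
# where is the held pin relative to the pocket, seen by the side camera
from m import *
import sys
k=float(sys.argv[1]); s=V("side"); st=arm.get_state(); p=np.array(st["eef_pos"]); g=p-[0,0,.147]
y=np.array([.984,-.178,0]);x=np.array([.178,.984,0])
loc=(s.W-g)@np.stack([y,x,[0,0,1]],1); m=(abs(loc[...,0])<.018)&(abs(loc[...,1])<.018)&(loc[...,2]>-.045)&(loc[...,2]<-.012)
L=loc[m]; P=np.percentile(L,[3,97],axis=0); c=P[:,0].mean(); a=P[1,1]-.014
pin=g+c*y+a*x; h=np.array([.6487,.2263,0])+k*.055*x
print("eef",p.round(4),"force",st["force"].round(1),"pin off eef",c.round(4),a.round(4),"span",P[:,0].round(4),"pocket-pin",(h-pin)[:2].round(4))
E
python3 chk.py 0
```

```text
time_s: 9.35
eef_pos: [0.6067, 0.2309, 0.3034]
orientation: [180.0, -0.0, 79.7]
force: [-0.3, -0.1, -3.6]
finger_gap: 0.0272
grip_force: 29.7
time_s: 9.85
eef_pos: [0.6465, 0.2242, 0.2485]
orientation: [-179.6, 0.2, 79.7]
force: [-1.1, -0.5, -3.5]
finger_gap: 0.0271
grip_force: 29.7
eef [0.6474 0.2246 0.2504] force [ 1.2 -0.3 -3.1] pin off eef -0.001 -0.0004 span [-0.0163  0.0144] pocket-pin [0.0023 0.002 ]
```

```bash
python3 -m creep '[[0,0,0,0.0,0.001,-0.008,0],[0,0,0,0.0,0.001,-0.014,0],[0,0,0,0.0,0.001,-0.02,0],[0,0,0,0.0,0.001,-0.026,0]]'
```

```text
time_s: 10.4
eef_pos: [0.6484, 0.226, 0.2255]
orientation: [180.0, -0.0, 79.7]
force: [0.4, 0.1, -2.9]
finger_gap: 0.0269
grip_force: 29.7
```

```bash
python3 -m creep '[[0,0,0,0,0,-0.006,0],[0,0,0,0,0,-0.01,0],[0,0,0,0,0,-0.0125,0],[0,0,0,0,0,-0.0145,0],[0,0,0,0,0,-0.0145,0]]'
```

```text
time_s: 11.02
eef_pos: [0.6485, 0.2262, 0.2132]
orientation: [-180.0, -0.0, 79.7]
force: [-4.4, -0.4, 7.7]
finger_gap: 0.0272
grip_force: 29.8
```

```bash
python3 -m creep '[[0,0,0,0,0,0,0.15],[0,0,0,0,0,0,0.35],[0,0,0,0,0,0,0.6],[0,0,0,0,0,0.03,0.6],[0,0,0,0,0,0.07,0.6]]' && python3 -m creep '[[0,0,0,-0.04,-0.022,0.01,0.6],[0,0,0,-0.08,-0.044,0.01,0.6],[0,0,0,-0.1173,-0.0642,0,0.6],[0,0,0,-0.1173,-0.0642,-0.02,0.6],[0,0,0,-0.1173,-0.0642,-0.025,0.6]]'; python3 - <<'E'
from m import *
v=V("side")
print(arm.get_state()["eef_pos"].round(4))
for n,p,z in(("c",(.658,.279),.072),("b",(.6487,.226),.072),("a",(.5311,.1615),.063)):
    m=v.near(p,.025,z,.095); q=v.W[m]; k=(q.max(0)+q.min(0))/2 if len(q) else 0
    if len(q): print(n,len(q),"z",np.percentile(q[:,2],[50,90]).round(4),"centre",k.round(4))
m=v.near((.6487,.226),.115,.037,.046)&(v.W[...,0]>.60); print(cv2.minAreaRect(v.W[m][:,:2].astype(np.float32)))
E
```

```text
time_s: 11.65
eef_pos: [0.648, 0.2257, 0.2802]
orientation: [-179.9, 0.1, 79.7]
force: [-0.3, 0.1, 0.6]
finger_gap: 0.0525
grip_force: 0.0
time_s: 12.28
eef_pos: [0.5304, 0.1614, 0.2553]
orientation: [-179.9, 0.0, 79.7]
force: [-0.7, -0.1, -0.4]
finger_gap: 0.0529
grip_force: 0.0
[0.5309 0.1616 0.2553]
c 274 z [0.0798 0.0815] centre [0.6571 0.2814 0.0777]
b 244 z [0.0799 0.0816] centre [0.6464 0.2274 0.0776]
a 211 z [0.0699 0.0714] centre [0.5309 0.1643 0.0683]
((0.6486270427703857, 0.2264212667942047), (0.19222979247570038, 0.0636509358882904), 79.35480499267578)
```

```bash
python3 -m creep '[[0,0,0,0,0,-0.03,0.6],[0,0,0,0,0,-0.0545,0.6],[0,0,0,0,0,-0.0545,0.5],[0,0,0,0,0,-0.0545,0],[0,0,0,0,0,-0.0545,0]]' && python3 -m creep '[[0,0,0,0,0,0,0],[0,0,0,0,0,0,0],[0,0,0,0,0,0,0]]'
```

```text
time_s: 12.95
eef_pos: [0.5319, 0.1621, 0.2032]
orientation: [179.9, -0.1, 79.7]
force: [-1.0, 0.3, 0.7]
finger_gap: 0.0275
grip_force: 29.7
time_s: 13.32
eef_pos: [0.5318, 0.162, 0.2031]
orientation: [179.9, -0.1, 79.7]
force: [-1.9, -0.2, 6.9]
finger_gap: 0.0274
grip_force: 29.7
```

```bash
python3 -m creep '[[0,0,0,0,0,0.02,0],[0,0,0,0,0,0.06,0],[0,0,0,0,0,0.1,0],[0,0,0,0.035,0.003,0.1,0],[0,0,0,0.07,0.006,0.1,0]]' && python3 -m creep '[[0,0,0,0.0375,0.004,0,0],[0,0,0,0.0375,0.004,-0.025,0],[0,0,0,0.0375,0.004,-0.05,0],[0,0,0,0.0375,0.004,-0.05,0]]'; python3 chk.py -1
```

```text
time_s: 13.95
eef_pos: [0.6014, 0.1677, 0.302]
orientation: [180.0, -0.0, 79.7]
force: [-0.6, 1.2, -3.0]
finger_gap: 0.0271
grip_force: 29.7
time_s: 14.45
eef_pos: [0.6366, 0.1712, 0.2475]
orientation: [-179.6, 0.2, 79.7]
force: [-1.1, -1.3, -3.7]
finger_gap: 0.027
grip_force: 29.7
eef [0.6375 0.1714 0.2496] force [ 0.1 -0.4 -2.2] pin off eef -0.001 -0.0002 span [-0.0165  0.0144] pocket-pin [0.0025 0.0008]
```

Same pattern as pin b (x reads 1.4 mm short while settling); lower it.

```bash
python3 -m creep '[[0,0,0,0.0,0.0005,-0.008,0],[0,0,0,0.0,0.0005,-0.014,0],[0,0,0,0.0,0.0005,-0.02,0],[0,0,0,0.0,0.0005,-0.026,0]]' && python3 -m creep '[[0,0,0,0,0,-0.006,0],[0,0,0,0,0,-0.01,0],[0,0,0,0,0,-0.0125,0],[0,0,0,0,0,-0.0145,0],[0,0,0,0,0,-0.0145,0]]'
```

```text
time_s: 15.0
eef_pos: [0.6386, 0.1723, 0.2256]
orientation: [180.0, -0.0, 79.7]
force: [0.5, -0.4, -2.4]
finger_gap: 0.0271
grip_force: 29.7
time_s: 15.62
eef_pos: [0.6387, 0.1725, 0.2132]
orientation: [-180.0, -0.0, 79.7]
force: [-5.2, -0.5, 6.6]
finger_gap: 0.0276
grip_force: 29.9
```

```bash
python3 -m creep '[[0,0,0,0,0,0,0.15],[0,0,0,0,0,0,0.35],[0,0,0,0,0,0.0,0.6],[0,0,0,0,0,0.04,0.6],[0,0,0,0,0,0.09,0.6]]' && python3 -m creep '[[0,0,0,0,0,0.04,0.6],[0,0,0.01,-0.018,-0.055,0.07,0.6],[0,0,0.02,-0.036,-0.11,0.07,0.6],[0,0,0.029,-0.054,-0.165,0.07,0.6],[0,0,0.029,-0.065,-0.22,0.07,0.6]]' && python3 -m creep '[[0,0,0,-0.004,-0.055,0,0.6],[0,0,0,-0.008,-0.11,0,0.6],[0,0,0,-0.011,-0.162,0,0.6],[0,0,0,-0.011,-0.162,-0.005,0.6],[0,0,0,-0.011,-0.162,-0.005,0.6]]'; python3 - <<'E'
from m import *
s,t=V("side"),V("top"); st=arm.get_state(); p=np.array(st["eef_pos"]); print(p.round(4),st["orientation"].round(1),st["joint_pos"].round(0))
for v in(s,t):
  for n,q in(("c",(.658,.279)),("b",(.6487,.226)),("a",(.639,.172))):
    m=v.near(q,.025,.072,.095); w=v.W[m]
    if len(w): print(n,len(w),"z",np.percentile(w[:,2],[50,90]).round(4),"centre",((w.max(0)+w.min(0))/2).round(4))
x,y=s.proj([[.563,-.21,.17]])[0].astype(int); print(x-80,y-60)
A=s.im[y-60:y+60,x-80:x+80]; x,y=t.proj([[.649,.226,.06]])[0].astype(int); B=t.im[y-60:y+60,x-80:x+80]
cv2.imwrite("pics/g1.png",cv2.resize(np.hstack([A,B]),None,fx=2.5,fy=2.5,interpolation=2)[:,:,::-1])
E
```

```text
time_s: 16.25
eef_pos: [0.6381, 0.1721, 0.3004]
orientation: [-179.8, 0.1, 79.7]
force: [-0.6, 1.0, 0.2]
finger_gap: 0.0528
grip_force: 0.0
time_s: 16.88
eef_pos: [0.5729, -0.0493, 0.3717]
orientation: [179.9, 0.0, 81.4]
force: [0.8, -1.1, -0.2]
finger_gap: 0.053
grip_force: 0.0
time_s: 17.5
eef_pos: [0.5624, -0.2097, 0.3655]
orientation: [-179.9, -0.0, 81.3]
force: [0.0, -0.5, -0.3]
finger_gap: 0.0529
grip_force: 0.0
[ 0.5627 -0.2087  0.366 ] [-180.    -0.    81.4] [-23.   9. 104.   0.  68. -14.]
c 274 z [0.0798 0.0814] centre [0.6571 0.2809 0.0777]
b 246 z [0.0797 0.0813] centre [0.6466 0.2279 0.0777]
a 219 z [0.0798 0.0814] centre [0.6372 0.1744 0.0776]
c 127 z [0.0797 0.0835] centre [0.6568 0.2769 0.0801]
b 124 z [0.0791 0.0829] centre [0.6461 0.224  0.08  ]
a 125 z [0.0794 0.083 ] centre [0.6372 0.17   0.0792]
286 97
```

View pics/g1.png

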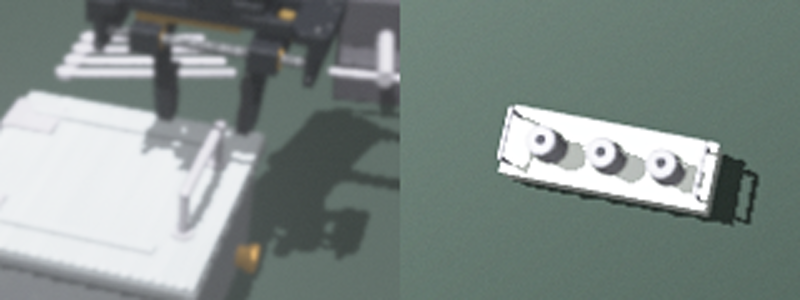

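The left half shows the fingers at (165,95) and (252,95) above the lid, straddling the handle bar (205,160). The right half shows all three pins down in the carrier at (545,142), (605,155) and (665,166), with tops at z ≈ 0.080.

```bash
python3 -m creep '[[0,0,0,0,0,-0.03,0.6],[0,0,0,0,0,-0.0535,0.6],[0,0,0,0,0,-0.0535,0.6]]'; python3 - <<'E'
from m import *
s=V("side"); st=arm.get_state(); print(st["eef_pos"].round(4),st["force"].round(1))
A=s.im[100:220,286:446]
cv2.imwrite("pics/h1.png",cv2.resize(A,None,fx=5,fy=5,interpolation=2)[:,:,::-1])
g=st["eef_pos"]-[0,0,.147]
loc=(s.W-g)@np.stack([[.9887,-.15,0],[.15,.9887,0],[0,0,1]],1)
m=(abs(loc[...,0])<.02)&(loc[...,1]>.012)&(loc[...,1]<.045)&(abs(loc[...,2])<.012); L=loc[m]; print(len(L),np.percentile(L,[3,50,97],axis=0).round(4))
print("bar axis px",[((q-[286,100])*5).round(0).tolist() for q in s.proj([g,g+.055*np.array([.15,.9887,0])])])
E
```

```text
time_s: 17.98
eef_pos: [0.5619, -0.2079, 0.3106]
orientation: [-179.7, -0.1, 81.5]
force: [-0.5, 0.2, -0.1]
finger_gap: 0.0529
grip_force: 0.0
[ 0.5626 -0.2084  0.3121] [-0.2 -0.6  0.3]
46 [[-0.0056  0.0136  0.0022]
 [-0.0018  0.0284  0.0053]
 [ 0.0033  0.0437  0.0075]]
bar axis px [[403.0, 300.0], [367.0, 372.0]]
```

View pics/h1.png

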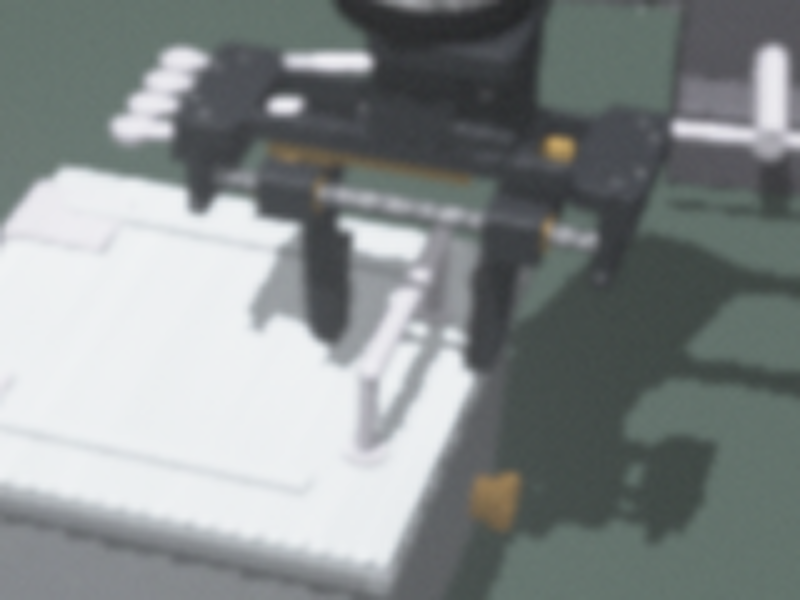

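The bar runs between the fingers from the post at (367,375) to (440,230), and the predicted bar end falls right on the post, so I'm closing the gripper.

```bash
python3 -m creep '[[0,0,0,0,0,0,0.3],[0,0,0,0,0,0,0],[0,0,0,0,0,0,0],[0,0,0,0,0,0,0],[0,0,0,0,0,0,0]]' && python3 -m creep '[[0,0,0,0,0,0,0],[0,0,0,0,0,0,0]]'; python3 - <<'E'
import numpy as np
# chord table: displacement of the bar for lid angle th, in world axes
for th in range(0,61,5):
    a=np.radians(12.41+th); r=.2048; d=.2-r*np.cos(a); h=r*np.sin(a)-.044
    print(th,(d*.9887).round(4),(-d*.15).round(4),h.round(4))
E
```

```text
time_s: 18.65
eef_pos: [0.562, -0.2098, 0.3129]
orientation: [-179.9, -0.0, 81.3]
force: [-3.8, 1.2, 2.4]
finger_gap: 0.0085
grip_force: 29.3
time_s: 18.9
eef_pos: [0.562, -0.2098, 0.3129]
orientation: [-179.9, -0.0, 81.3]
force: [-5.9, 1.0, 5.6]
finger_gap: 0.0081
grip_force: 29.1
0 -0.0 0.0 0.0
5 0.0045 -0.0007 0.0173
10 0.0105 -0.0016 0.0341
15 0.018 -0.0027 0.0503
20 0.0268 -0.0041 0.0658
25 0.0369 -0.0056 0.0804
30 0.0482 -0.0073 0.0941
35 0.0607 -0.0092 0.1068
40 0.0742 -0.0113 0.1183
45 0.0887 -0.0135 0.1286
50 0.104 -0.0158 0.1375
55 0.12 -0.0182 0.1451
60 0.1365 -0.0207 0.1512
```

```bash
python3 -m creep '[[0,0,0,0.002,-0.0003,0.0085,0],[0,0,0,0.0045,-0.0007,0.0173,0],[0,0,0,0.0073,-0.0011,0.0257,0],[0,0,0,0.0105,-0.0016,0.0341,0],[0,0,0,0.0105,-0.0016,0.0341,0]]'
```

```text
time_s: 19.52
eef_pos: [0.573, -0.2114, 0.3477]
orientation: [-179.9, 0.0, 81.4]
force: [-5.6, -0.9, -1.9]
finger_gap: 0.0081
grip_force: 29.7
```

```bash
python3 -m creep '[[0,0,0,0.0075,-0.0011,0.0162,0],[0,0,0,0.0163,-0.0025,0.0317,0],[0,0,0,0.0264,-0.004,0.0463,0],[0,0,0,0.0377,-0.0057,0.06,0],[0,0,0,0.0502,-0.0076,0.0727,0]]'; cat > lid.py <<'E'
from m import *
import sys
st=arm.get_state(); p=st["eef_pos"]; print(p.round(4),st["force"].round(1),st["torque"].round(2),st["finger_gap"].round(4))
e=np.array([.9887,-.15,0]); b=p-[0,0,.147]; h=np.array([.562,-.2098,.166])+.2*e+[0,0,-.044]
d=b-h; print("angle from tool",np.degrees(np.arctan2(d[2],-d@e))-12.41,"radius",np.hypot(d[2],d@e))
for c in("side","top"):
    v=V(c); L=(v.W-h)@np.stack([e,[.15,.9887,0],[0,0,1]],1)
    m=(abs(L[...,1])<.118)&(abs(L[...,1])>.062)&(L[...,0]>-.21)&(L[...,0]<0)&(L[...,2]>.03)&(L[...,2]<.25); q=L[m][:,[0,2]]
    if len(q)>30:
        l=cv2.fitLine(q.astype(np.float32),cv2.DIST_HUBER,0,.01,.01).ravel(); print(c,len(q),"lid angle",np.degrees(np.arctan2(-l[1]*np.sign(l[0]),abs(l[0]))))
    if len(sys.argv)>1 and c=="side": cv2.imwrite(f"pics/{sys.argv[1]}.png",cv2.resize(v.im[20:260,190:510],None,fx=2,fy=2)[:,:,::-1])
E
python3 lid.py
```

```text
time_s: 20.15
eef_pos: [0.6256, -0.2193, 0.4209]
orientation: [179.6, 0.0, 81.4]
force: [6.7, -4.4, -13.1]
finger_gap: 0.0076
grip_force: 30.7Traceback (most recent call last):
  File "lid.py", line 3, in <module>
    st=arm.get_state(); p=st["eef_pos"]; print(p.round(4),st["force"].round(1),st["torque"].round(2),st["finger_gap"].round(4))
                                                                                                     ^^^^^^^^^^^^^^^^^^^^^^
AttributeError: 'float' object has no attribute 'round'
```

```bash
sed -i 's/st\["finger_gap"\].round(4)/round(st["finger_gap"],4)/' lid.py; python3 -m creep '[[0,0,0,0,0,0,0],[0,0,0,0,0,0,0]]'; python3 lid.py
```

```text
time_s: 20.4
eef_pos: [0.625, -0.2193, 0.42]
orientation: [179.7, 0.0, 81.4]
force: [5.0, -2.9, -9.9]
finger_gap: 0.0077
grip_force: 30.4
[ 0.625  -0.2193  0.42  ] [ 5.  -2.9 -9.9] [-0.47 -0.42 -0.02] 0.0077
angle from tool 35.527814105168986 radius 0.20338046734741463
side 1265 lid angle 35.862873
top 2967 lid angle 35.493233
```

```bash
python3 -m creep '[[0,0,0,0.0135,-0.002,0.0105,0],[0,0,0,0.028,-0.0043,0.0208,0],[0,0,0,0.0433,-0.0066,0.0294,0],[0,0,0,0.0593,-0.009,0.0367,0],[0,0,0,0.0745,-0.0113,0.042,0]]' && python3 -m creep '[[0,0,0,0,0,0,0],[0,0,0,0,0,0,0],[0,0,0,0,0,0,0]]'; python3 lid.py
```

```text
time_s: 21.12
eef_pos: [0.6986, -0.2305, 0.4597]
orientation: [-179.9, -0.0, 81.3]
force: [1.3, -3.1, -12.0]
finger_gap: 0.0068
grip_force: 30.6
time_s: 21.5
eef_pos: [0.6975, -0.2304, 0.4592]
orientation: [-179.9, -0.0, 81.3]
force: [3.5, -4.1, -17.6]
finger_gap: 0.0068
grip_force: 31.1
[ 0.6975 -0.2304  0.4592] [  3.5  -4.1 -17.6] [-0.66 -0.4   0.03] 0.0068
angle from tool 59.28259361883478 radius 0.2003840316884994
side 389 lid angle 59.783985
top 1673 lid angle 59.17696
```

```bash
python3 -m creep '[[0,0,0,0.0005,0,-0.0015,0],[0,0,0,0.001,0,-0.003,0],[0,0,0,0.001,0,-0.003,0],[0,0,0,0.001,0,-0.003,0]]'; python3 lid.py k1
```

```text
time_s: 22.1
eef_pos: [0.6987, -0.2304, 0.4597]
orientation: [179.9, 0.0, 81.3]
force: [-1.5, -4.3, -8.1]
finger_gap: 0.007
grip_force: 30.3
[ 0.6987 -0.2304  0.4597] [-1.5 -4.3 -8.1] [-0.56  0.28 -0.03] 0.007
angle from tool 59.635773093340006 radius 0.20043941711957883
side 407 lid angle 59.953014
top 1621 lid angle 59.845
```

View pics/k1.png

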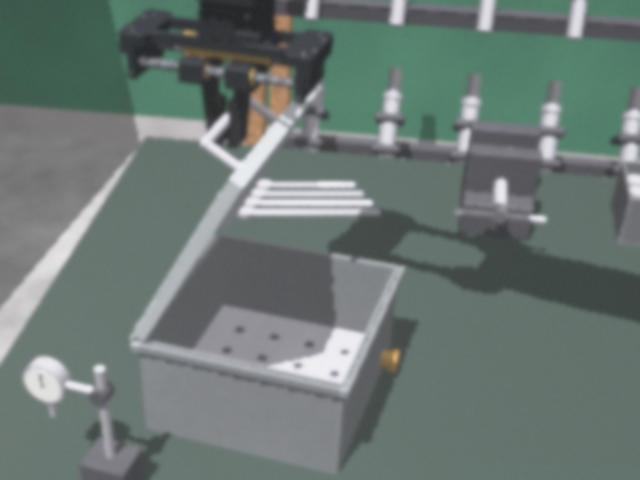

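The picture shows the lid standing open at about 60° (edge from (140,340) to (320,90)), with the bar still in the fingers at about (235,120). The gauge is undisturbed at (70,400).

```bash
python3 -m creep '[[0,0,0,0,0,0,0],[0,0,0,0,0,0,0],[0,0,0,0,0,0,0],[0,0,0,0,0,0,0],[0,0,0,0,0,0,0]]'; python3 lid.py; python3 -c "
from bench import arm
print(arm.sign_off())"
```

```text
time_s: 22.82
eef_pos: [0.6988, -0.2304, 0.4597]
orientation: [179.9, 0.0, 81.3]
force: [-2.3, -4.6, -0.3]
finger_gap: 0.007
grip_force: 29.6
[ 0.6988 -0.2304  0.4597] [-2.3 -4.6 -0.3] [-0.63  0.62  0.03] 0.007
angle from tool 59.659955560390586 radius 0.20038417110115755
side 398 lid angle 59.932987
top 1619 lid angle 59.39095
the job is handed in; nothing more can be done
None
```

All three pins are fully down in the carrier pockets (tops measured at about 80 mm), the lid is held in the gripper at about 60°, the V-block, connecting rod and gauge stand were left alone, and the job was handed in at about 23 s.

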